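Put the slipstone away and click the toolbox organisers shut

ROBOT

A 7-joint arm with a two-finger parallel gripper is mounted at the origin on the work surface. World frame = base frame: x ahead of the robot, y to its left, z up, the work surface at z = 0. Lengths are in m, angles in rad, forces in N, time in s.
With the tool pointing down it reaches from about 0.4 to 0.875 m from the base axis. Payload 19.3 kg.
Tool frame: the origin (TCP) lies at the very end of the fingers, on their centre line; the grasp point (between the pads) lies 19 mm behind it; z points along the fingers, y is the line along which they close (so a half turn about z gives the same grasp; the last joint's range is limited). The gripper opens to 85 mm and grips with 20 to 120 N. Pads are 22 mm wide; open, the fingers measure 114 mm over their backs; the gripper's body (76 mm by 85 mm) begins 54 mm behind the grasp point. The pads swing forward as they close: fully open they stand 13 mm farther back than shut.
Start: joints at [-1.272, 0.521, -0.036, 1.599, 0.021, 1.021, -0.113], TCP at [0.225, 0.583, 0.231] pointing down, gripper open.
Joint ranges: [-2.91, 2.91], [-0.3, 2.13], [-1.5, 1.42], [0.17, 2.43], [-1.26, 4.41], [0.16, 1.93], [-2.52, 2.52]. Speed limits (rad/s): [1.89, 1.89, 2.39, 2.39, 3.01, 3.01, 3.01].

INTERFACE

Orientations are given as [roll, pitch, yaw] about the fixed x, y, z axes, in that order (R = Rz(yaw) Ry(pitch) Rx(roll)).
In Python, from workcell import bot gives the robot as it stands.
- The arm moves only by the tool servo_tool, never from a script. Its argument "plan" is a list of rows, each a list of 7 numbers: the finger opening in cm, from 0 to 8.54, then the shift along the tool's x, y, z in cm, then the turn, a rotation vector about the tool's x, y, z in degrees. In form: [[fingers, x, y, z, wx, wy, wz], ...]. A call has 1 to 10 rows; each row is the pose to reach, as a shift and turn from the pose commanded when the call began, along the tool's axes at that moment; what a row does not reach only later rows make up. A row lasts 1/10 s, in which the tool goes at most 50 mm and 8.59 degrees, less where a joint would pass 70% of its speed; a pose out of reach is approached as far as the arm can. A call with a gripper value outside its range is refused whole. The fingers move at their own pace and stop on an object; "force" is the grip in N (left out, the last holds). Time passes only in rows, so rows that repeat a pose let the fingers close. It gives the time, the measured TCP pose, the force, the opening and the grip force at its end, in the units of the state.
- bot.observe(): the state, without advancing time (a new reading comes with each control period).
- bot.grab_frame(name): name is "scene" or "top" or "wrist"; returns a dict with "frame" (420x560x3 uint8, blue, green, red), "mtx" (3x3 intrinsics, pixels), "R" (3x3) and "t" (3): a world point X has camera coordinates R X + t; the wrist camera has in their place "T_tool_cam" (4x4, takes a point from camera to tool coordinates, whose origin is the TCP and whose axes are the flange's). Camera axes: x right, y down, z forward; pixel columns grow to the right and rows downward; lengths in m; the calibration is good to about 2 mm. The wrist camera is an equidistant fisheye: a pixel r from the principal point sees the ray r / f radians off the axis. A picture is of the moment at which its call begins: read the wrist's pose just before it. There is no depth.
- bot.job_done(): hands the job in; it is judged then, once.
The state is a dict: "clock": time; "qpos": joint angles; "qd": joint speeds; "joint_efforts": joint torques, N m; "position": TCP position; "tool_rot": TCP orientation; "force": force on the tool from outside, world axes, zero at the start; "moment": the same for the moment, N m; "grip_width": finger opening in m; "finger_force": force on a finger pad.
Only numpy, scipy, OpenCV 4.12 (cv2) and the standard library are available. Lean on these libraries where they do the work, as an engineer would, in place of code of your own. Each camera call takes 0.05 s, during which the arm holds its last target. There are 200 camera calls.

TASK

Tidy the carver's toolbox for carrying: lay the slipstone flat in the undivided organiser bay in the top of the toolbox (set it down, do not drop it), then swing both clear organiser lids down and press each until its catch clicks and holds it fully shut. Leave the other things on the bench where they are.

Things in the scene. Friction and masses are not known exactly. Their poses are not given: they have to be found in the camera images.
- toolbox: Plastic hand toolbox fixed on the bench, black below, grey above: 380 mm long (its y), 190 mm wide (its x), top deck 165 mm high. Origin: centre of its underside, z up. A lidded organiser bay is sunk in each end of its top: undivided at +y, split into six full pockets of fittings at -y (only its lid needs closing). A folded carry handle lies between them along y, its top 169 mm high.
- bay (a point): Centre of the inner floor of the undivided bay, toolbox axes; 123 mm above the bench. The bay is 104 mm along toolbox y, 150 mm along toolbox x and 42 mm deep to the deck.
- lid_plain (a joint): Hinge angle (rad) of the lid over the undivided bay: 0 shut on the deck, 1.57 upright, stop at 1.85 leaning over the handle. Stiff hinge: the lid stays where it is left. At about 0.1 a bead under its outer edge meets a springy tongue on the box's end; about 12 N down on the outer edge pushes it past, it snaps to 0 and is held. Not clicked, it rests at 0.05 to 0.1.
- lid_divided (a joint): The same for the lid over the six-pocket (-y) bay.
- lid_plain_hinge (a point): Middle of lid_plain's hinge line, at toolbox (0, 70, 167.5) mm; the line runs along toolbox x, on the handle side of the bay. Lid: grey frame with clear pane, 160 mm along the hinge, 117 mm from hinge to outer edge, 5 mm thick, mid-plane through the hinge line; shut, it reaches to the box's +y end. A 50 mm wide thumb tab juts 15 mm farther at the middle of the outer edge.
- lid_divided_hinge (a point): Middle of the hinge line of lid_divided: at toolbox (0, -70, 167.5) mm; same lid, reaching towards the -y end when shut.
- lid_plain_press (a point): Point on the outer face (the upper face when shut) of lid_plain, 105 mm from the hinge line in the middle of the outer edge: the place to press; it moves with the lid. 170 mm above the bench when shut.
- lid_divided_press (a point): The same point on lid_divided.
- slipstone: Grey sharpening slipstone, a flat bar 100 mm long (its x), 40 mm wide (its y), 16 mm thick (its z), one long edge rounded, 0.11 to 0.22 kg, lying loose on the bench to one side of the toolbox. Origin: centre of its underside.
- slipstone_center (a point): Centre of the slipstone, 8 mm above its underside.
- offcut: Bystander: wooden block with a dark end, 110 x 60 x 45 mm, on the bench on the other side of the toolbox from the slipstone. Origin: centre of its underside.
- mallet: Bystander: round wooden carver's mallet lying on the bench beyond the toolbox, head 82 mm across and 105 mm long (along its +y), handle 125 mm (along -y). Origin: on the bench below the joint of head and handle.
- glue: Bystander: white glue bottle, 60 mm across, 150 mm tall, standing at the right (-y) of the toolbox. Origin: centre of its underside.
- gouge: Bystander: carving gouge lying on the bench beyond the toolbox, 230 mm long along its x, wooden handle at -x. Origin: on the bench about mid-length.
Mind the look-alikes: they are no part of the job. There is more than one size of the slipstone; the job needs the middle-sized.

How it is judged:
By the outcome, as a careful person would: the job done as asked, in the order asked, and still so for the second after the job is handed in, with the robot touching nothing.
It also fails if it takes over 72 s, if anything falls off the work surface, if the arm or the gripper's body presses on something with over 40 N, if the wrist force passes 120 N, or if a joint passes its speed limit or range.

## Working session

There is one attempt and no reset: what is moved stays moved. The work goes in short steps, Python scripts to look and compute and a tool call to move; the robot and the scene stay as the last step left them, time stands still between calls to the robot, and variables do not carry over. Pictures are saved under pics/ and viewed, at most 10 in all, crops included, and the job is handed in when it is done.

Besides the shell and the picture viewer there is one more tool, called after "Call:" in YAML: its name, and indented under it one key for each argument. servo_tool: Moves the arm, as the interface text tells. Its arguments: {"type":"object","properties":{"plan":{"type":"array","items":{"type":"array","items":{"type":"number"}}},"force":{"type":"number"}},"required":["plan"]}

```bash
mkdir -p pics; python3 - <<'E'
from workcell import bot
import cv2,numpy as np,pickle
s=bot.observe();print({k:np.round(v,3) for k,v in s.items()})
for n in("scene","top"):
    f=bot.grab_frame(n);pickle.dump(f,open(n+'.pkl','wb'));cv2.imwrite(f'pics/{n}0.png',f['frame'])
    print(n,f['mtx'],f['R'],f['t'])
E
```

```text
{'clock': np.float64(0.0), 'qpos': array([-1.272,  0.522, -0.036,  1.6  ,  0.021,  1.021, -0.113]), 'qd': array([ 0.   , -0.002, -0.001,  0.001, -0.   , -0.001,  0.   ]), 'joint_efforts': array([-1.0000e-03, -9.2710e+01,  1.9800e+00, -3.6993e+01,  1.8000e-02,
        8.0000e-03, -0.0000e+00]), 'position': array([0.225, 0.583, 0.231]), 'tool_rot': array([-3.14 ,  0.   ,  2.773]), 'force': array([0.246, 0.24 , 0.453]), 'moment': array([ 0.052,  0.009, -0.008]), 'finger_force': np.float64(0.0), 'grip_width': np.float64(0.086)}
scene [[415.06695947   0.         276.87956949]
 [  0.         415.06695947 210.81508914]
 [  0.           0.           1.        ]] [[ 0.41451565  0.90998407  0.01028468]
 [ 0.72014534 -0.32108899 -0.61505492]
 [-0.55638788  0.26235635 -0.7884172 ]] [-0.15555275 -0.3007763   1.52649015]
top [[505.13760285   0.         276.18479181]
 [  0.         505.13760285 202.97335593]
 [  0.           0.           1.        ]] [[-0.00611614 -0.99994285  0.00876895]
 [-0.99820205  0.00558215 -0.05967842]
 [ 0.05962606 -0.00911818 -0.99817914]] [-0.062375    0.49965421  1.54157821]
```

View pics/scene0.png

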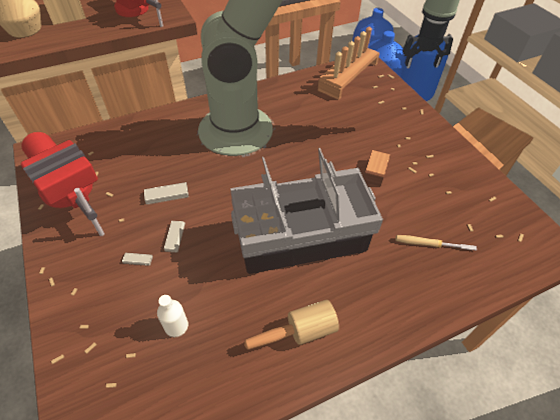

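View pics/top0.png

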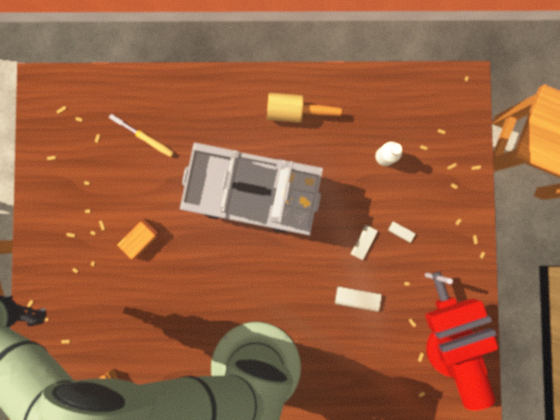

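The scene and top views show three slipstones at top pixels (358,299) large, (364,242) middle and (402,232) small. The toolbox is at about (252,190), with its undivided bay on the left and both lids upright. I'll confirm the stone sizes in a rectified, enlarged crop.

```bash
cat > h.py <<'E'
import numpy as np,pickle,cv2
def load(n): return pickle.load(open(n+'.pkl','rb'))
def ray(f,u,v):
    d=f['R'].T@np.linalg.inv(f['mtx'])@[u,v,1]; return -f['R'].T@f['t'],d
def atz(f,u,v,z):
    c,d=ray(f,u,v); return c+d*(z-c[2])/d[2]
def proj(f,X):
    p=(f['R']@np.atleast_2d(X).T).T+f['t']; p=p@f['mtx'].T; return p[:,:2]/p[:,2:]
E
python3 - <<'E'
from h import *
f=load('top')
for p in [(358,299),(364,242),(402,232)]: print(atz(f,*p,.016).round(3))
# rectified maps, 1mm=2px: stones (z=.016), and toolbox (z=.165)
def rect(f,x0,x1,y0,y1,z,s):
    c=np.array([[x1,y1,z],[x1,y0,z],[x0,y0,z],[x0,y1,z]])
    W,H=int((y1-y0)*s),int((x1-x0)*s)
    M=cv2.getPerspectiveTransform(proj(f,c).astype(np.float32),np.float32([[0,0],[W,0],[W,H],[0,H]]))
    return cv2.warpPerspective(f['frame'],M,(W,H),flags=cv2.INTER_CUBIC)
c=atz(f,375,262,.016)
print(c)
a=rect(f,.2,.5,-.45,-.15,.016,1300)
b=rect(f,.35,.75,-.15,.35,.165,1000)
print(a.shape,b.shape)
img=np.zeros((400,400+500-110,3),np.uint8)
img[:390,:390]=a; 
cv2.imwrite('pics/stones.png',cv2.resize(a,(500,500)));cv2.imwrite('pics/box.png',cv2.resize(b,(750,600),interpolation=cv2.INTER_CUBIC))
E
```

```text
[ 0.204 -0.313  0.016]
[ 0.378 -0.334  0.016]
[ 0.408 -0.452  0.016]
[ 0.31635326 -0.36697496  0.016     ]
(390, 390, 3) (400, 500, 3)
```

```bash
python3 - <<'E'
import cv2
print(cv2.imread('pics/stones.png').shape)
E
```

```text
(500, 500, 3)
```

View pics/stones.png

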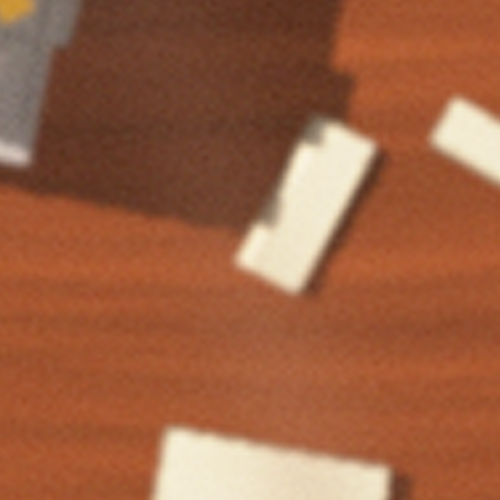

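View pics/box.png

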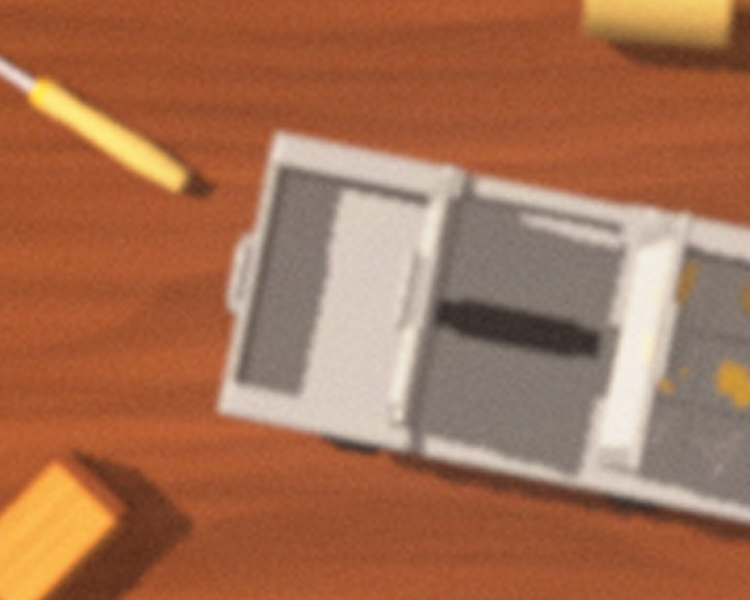

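The middle stone measures about 99 × 42 mm in the rectified crop, centred at crop pixel (306,206), so it is the right one. The large one spans about 130 mm and the small one is narrower. The box crop gives the +y end corners at (277,132) and (218,412), 191 mm apart, which matches. Next I'll check the box's other end and the lid angles by projection.

```bash
cat >> h.py <<'E'
C=np.array([.5295,-.001]);YW=np.radians(-11.9)
def box(p,C=C,YW=YW):
    p=np.atleast_2d(p)/1000.; c,s=np.cos(YW),np.sin(YW)
    return np.c_[C[0]+c*p[:,0]-s*p[:,1],C[1]+s*p[:,0]+c*p[:,1],p[:,2]]
E
python3 - <<'E'
from h import *
f=load('top');g=load('scene')
for p in [(194,144),(181,210),(323,168),(309,236)]: print(p,atz(f,*p,.165).round(3))
print(proj(f,box([[95,190,165],[-95,190,165],[95,-190,165],[-95,-190,165]])).round(0).tolist())
im=g['frame'][140:280,215:395]; S=4
im=cv2.resize(im,None,fx=S,fy=S,interpolation=cv2.INTER_CUBIC)
for sgn in (1,-1):
  for a,col in((1.45,(0,0,255)),(1.65,(0,255,0)),(1.85,(255,0,0))):
    q=[[x,sgn*(70+r*np.cos(a)),167.5+r*np.sin(a)] for x,r in((80,0),(80,117),(-80,117),(-80,0))]
    P=((proj(g,box(q))-[215,140])*S).astype(int); cv2.polylines(im,[P],False,col,1)
q=((proj(g,box([[95,190,165],[-95,190,165],[-95,-190,165],[95,-190,165]]))-[215,140])*S).astype(int);cv2.polylines(im,[q],True,(255,255,0),1)
cv2.imwrite('pics/lids.png',im);print(im.shape)
E
```

```text
(194, 144) [0.657 0.165 0.165]
(181, 210) [0.472 0.201 0.165]
(323, 168) [ 0.588 -0.196  0.165]
(309, 236) [ 0.398 -0.154  0.165]
[[194.0, 142.0], [180.0, 209.0], [327.0, 170.0], [314.0, 236.0]]
(560, 720, 3)
```

View pics/lids.png

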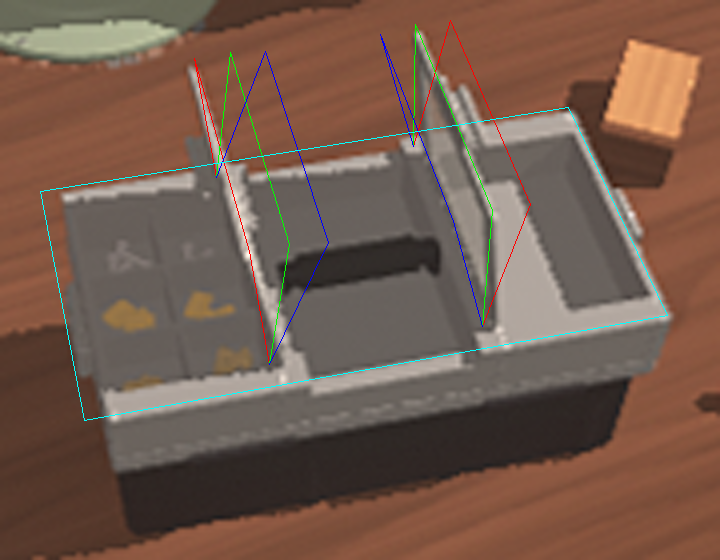

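```bash
sed -i 's/^C=.*/C=np.array([.531,.0055]);YW=np.radians(-11.6)/' h.py; cat >> h.py <<'E'
from scipy.spatial.transform import Rotation as Ro
def rel(wps,base=None):
    "wps: (x,y,z,yaw_deg) tool-down world targets -> cm/deg shifts from the current (or given) pose"
    from workcell import bot
    s=bot.observe(); p,R=s['position'],Ro.from_euler('xyz',s['tool_rot'])
    print('at',np.round(p,4),np.round(np.degrees(s['tool_rot']),1),'q',np.round(s['qpos'],2),'t',s['clock'],'F',np.round(s['force'],1),'w',s['grip_width'],s['finger_force'])
    for w in wps:
        T=Ro.from_euler('xyz',[np.pi,0,np.radians(w[3])])
        print(w,(R.inv().apply(np.array(w[:3])-p)*100).round(2),np.degrees((R.inv()*T).as_rotvec()).round(1))
E
python3 - <<'E'
from h import *
rel([(.225,.583,.40,158.9),(.48,.25,.43,158.9),(.5,-.05,.43,158.9),(.376,-.334,.25,151.7)])
E
```

```text
at [0.2253 0.5827 0.2308] [-179.9    0.   158.9] q [-1.27  0.52 -0.04  1.6   0.02  1.02 -0.11] t 0.1 F [ 0.2  0.7 -0.8] w 0.08535169874502295 0.0
(0.225, 0.583, 0.4, 158.9) [  0.03   0.   -16.92] [-0.1  0.  -0. ]
(0.48, 0.25, 0.43, 158.9) [-35.76 -21.87 -19.9 ] [-0.1  0.  -0. ]
(0.5, -0.05, 0.43, 158.9) [-48.44 -49.13 -19.87] [-0.1  0.  -0. ]
(0.376, -0.334, 0.25, 151.7) [-47.11 -80.07  -1.84] [-0.1  0.   7.2]
```

Call:
servo_tool:
  plan:
    - [8.5, 0, 0, -5, 0, 0, 0]
    - [8.5, -2, -1, -10, 0, 0, 0]
    - [8.5, -6, -4, -14, 0, 0, 0]
    - [8.5, -10, -6.1, -17, 0, 0, 0]
    - [8.5, -14, -8.6, -18, 0, 0, 0]
    - [8.5, -18, -11, -19, 0, 0, 0]
    - [8.5, -22, -13.5, -20, 0, 0, 0]
    - [8.5, -26, -16, -20, 0, 0, 0]
    - [8.5, -30, -18.4, -20, 0, 0, 0]
    - [8.5, -34, -21, -20, 0, 0, 0]

```text
clock: 1.1
position: [0.4639, 0.2678, 0.4314]
tool_rot: [3.141, 0.0, 2.773]
force: [1.3, 0.7, 0.8]
grip_width: 0.085
finger_force: 0.0
```

```bash
python3 - <<'E'
from h import *
rel([(.5,0,.43,158.9),(.45,-.2,.43,155),(.376,-.334,.25,151.7)])
E
```

```text
at [0.4639 0.2678 0.4314] [180.    0.  158.9] q [-0.75  0.23  0.15  1.54 -0.03  1.38  0.6 ] t 1.1 F [1.3 0.7 0.8] w 0.0850416887805813 0.0
(0.5, 0, 0.43, 158.9) [-13.02 -23.67   0.13] [ 0.  0. -0.]
(0.45, -0.2, 0.43, 155) [-15.56 -44.13   0.13] [0.  0.  3.9]
(0.376, -0.334, 0.25, 151.7) [-13.49 -59.3   18.13] [0.  0.  7.2]
```

Call:
servo_tool:
  plan:
    - [8.5, -2.5, -4.2, 0, 0, 0, 0]
    - [8.5, -5, -8.5, 0, 0, 0, 0]
    - [8.5, -8, -13, 0, 0, 0, 0]
    - [8.5, -10.5, -17.3, 0, 0, 0, 0]
    - [8.5, -13, -21.7, 0, 0, 0, 0]
    - [8.5, -14, -26.5, 0, 0, 0, 1]
    - [8.5, -15, -31.4, 0, 0, 0, 2]
    - [8.5, -15.5, -36.3, 0, 0, 0, 3]
    - [8.5, -15.6, -41, 0, 0, 0, 4]
    - [8.5, -15.5, -45.5, 2, 0, 0, 5]

```text
clock: 2.1
position: [0.443, -0.2132, 0.4125]
tool_rot: [3.141, 0.003, 2.684]
force: [1.4, -0.2, -0.9]
grip_width: 0.0852
finger_force: 0.0
```

```bash
python3 - <<'E'
from h import *
rel([(.376,-.334,.20,151.7)])
E
```

```text
at [ 0.443  -0.2132  0.4125] [180.    0.2 153.8] q [-0.1   0.16  0.5   1.69 -0.08  1.31  1.53] t 2.1 F [ 1.4 -0.2 -0.9] w 0.08517882482119443 0.0
(0.376, -0.334, 0.2, 151.7) [  0.74 -13.81  21.24] [0.  0.2 2.1]
```

Call:
servo_tool:
  plan:
    - [8.5, 0.1, -2.5, 4, 0, 0, 0.5]
    - [8.5, 0.3, -5, 8, 0, 0, 1]
    - [8.5, 0.5, -8, 12, 0, 0, 1.5]
    - [8.5, 0.6, -11, 16, 0, 0, 2]
    - [8.5, 0.7, -13.8, 20, 0, 0, 2]
    - [8.5, 0.7, -13.8, 21.2, 0, 0, 2]
    - [8.5, 0.7, -13.8, 21.2, 0, 0, 2]
    - [8.5, 0.7, -13.8, 21.2, 0, 0, 2]

```text
clock: 2.9
position: [0.3771, -0.3312, 0.1999]
tool_rot: [3.141, 0.0, 2.651]
force: [1.4, 0.2, 0.6]
grip_width: 0.0852
finger_force: 0.0
```

```bash
python3 - <<'E'
from h import *
from workcell import bot
rel([])
s=bot.observe();f=bot.grab_frame('wrist');f['s']=s;pickle.dump(f,open('w1.pkl','wb'))
print(f['mtx'],f['T_tool_cam'].round(3))
cv2.imwrite('pics/w1.png',f['frame'])
E
```

```text
at [ 0.3771 -0.3312  0.1999] [180.    0.  151.9] q [ 0.22  0.41  0.51  1.97 -0.27  0.82  1.95] t 2.9 F [1.4 0.2 0.6] w 0.08519604051710492 0.0
[[325.1922621    0.         279.59572464]
 [  0.         325.1922621  202.81267802]
 [  0.           0.           1.        ]] [[ 0.    -0.951 -0.308  0.079]
 [ 1.     0.    -0.     0.   ]
 [ 0.    -0.308  0.951 -0.143]
 [ 0.     0.     0.     1.   ]]
```

View pics/w1.png

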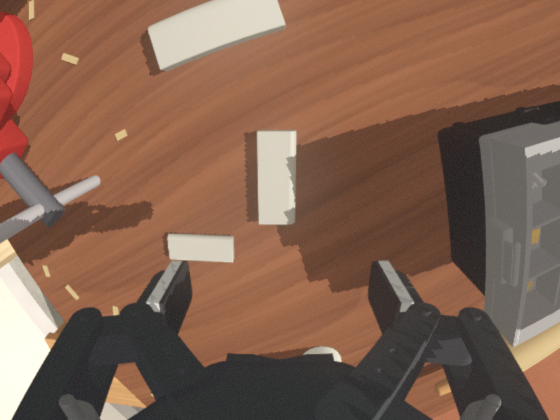

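The wrist view shows the stone with corners (257,131), (296,131), (296,224) and (258,224), aligned with the tool. The small stone spans (169–234, 234–262).

```bash
cat >> h.py <<'E'
def wz(f,u,v,z):
    K=f['mtx'];x,y=u-K[0,2],v-K[1,2];r=np.hypot(x,y);th=r/K[0,0]
    d=np.array([x/r*np.sin(th),y/r*np.sin(th),np.cos(th)]) if r else np.array([0,0,1.])
    R=Ro.from_euler('xyz',f['s']['tool_rot']).as_matrix();T=f['T_tool_cam']
    c=f['s']['position']+R@T[:3,3];d=R@T[:3,:3]@d
    return c+d*(z-c[2])/d[2]
E
python3 - <<'E'
from h import *
f=load('w1')
P=np.array([wz(f,*p,.016) for p in[(257,131),(296,131),(296,224),(258,224)]]);print(P.round(4),P.mean(0))
a=(P[2]+P[3]-P[0]-P[1])/2;b=(P[1]+P[2]-P[0]-P[3])/2
print(np.linalg.norm(a),np.linalg.norm(b),np.degrees(np.arctan2(a[1],a[0])),np.degrees(np.arctan2(b[1],b[0])))
S=np.array([wz(f,*p,.014) for p in[(169,234),(234,236),(234,262),(168,256)]])
R=Ro.from_euler('xyz',f['s']['tool_rot'])
c=P.mean(0)
print('small rel stone in tool axes',R.inv().apply(S-c).round(3))
yaw=np.degrees(np.arctan2(-a[1],-a[0]))
rel([(c[0],c[1],.05,yaw),(c[0],c[1],.003,yaw)])
E
```

```text
[[ 0.3237 -0.328   0.016 ]
 [ 0.3421 -0.2936  0.016 ]
 [ 0.4307 -0.3393  0.016 ]
 [ 0.4114 -0.3756  0.016 ]] [ 0.37698156 -0.33409702  0.016     ]
0.0996870017131855 0.040071204799376654 -27.899555120300164 61.90345604017292
small rel stone in tool axes [[-0.064 -0.124  0.002]
 [-0.065 -0.048  0.002]
 [-0.098 -0.049  0.002]
 [-0.093 -0.129  0.002]]
at [ 0.3775 -0.3312  0.2004] [1.800e+02 1.000e-01 1.519e+02] q [ 0.22  0.41  0.51  1.97 -0.27  0.82  1.95] t 2.95 F [ 0.2  0.  -0.3] w 0.08501231828117076 0.0
(np.float64(0.3769815605718021), np.float64(-0.33409702286856263), 0.05, np.float64(152.10044487969984)) [-0.07 -0.28 15.04] [ 0.   0.1 -0.2]
(np.float64(0.3769815605718021), np.float64(-0.33409702286856263), 0.003, np.float64(152.10044487969984)) [-0.06 -0.28 19.74] [ 0.   0.1 -0.2]
```

Call:
servo_tool:
  plan:
    - [8.5, 0, -0.3, 5, 0, 0, 0]
    - [8.5, -0.1, -0.3, 10, 0, 0, 0]
    - [8.5, -0.1, -0.3, 14, 0, 0, 0]
    - [8.5, -0.1, -0.3, 17, 0, 0, 0]
    - [8.5, -0.1, -0.3, 19.7, 0, 0, 0]
    - [8.5, -0.1, -0.3, 19.8, 0, 0, 0]
    - [5.5, -0.1, -0.3, 19.8, 0, 0, 0]
    - [3, -0.1, -0.3, 19.8, 0, 0, 0]
    - [3, -0.1, -0.3, 19.8, 0, 0, 0]
    - [3, -0.1, -0.3, 19.8, 0, 0, 0]
  force: 50

```text
clock: 3.95
position: [0.3768, -0.3351, 0.0029]
tool_rot: [-3.142, 0.002, 2.651]
force: [-1.4, 2.0, 19.0]
grip_width: 0.0384
finger_force: 48.0
```

Call:
servo_tool:
  plan:
    - [3, 0, 0, 0, 0, 0, 0]
    - [3, 0, 0, 0, 0, 0, 0]
    - [3, 0, 0, 0, 0, 0, 0]
    - [3, 0, 0, 0, 0, 0, 0]

```text
clock: 4.35
position: [0.3768, -0.335, 0.0029]
tool_rot: [3.141, 0.002, 2.651]
force: [-0.9, 1.9, 18.7]
grip_width: 0.0385
finger_force: 48.0
```

Call:
servo_tool:
  plan:
    - [3, 0, 0, -1, 0, 0, 0]
    - [3, 0, 0, -3, 0, 0, 0]
    - [3, 0, 0, -6, 0, 0, 0]
    - [3, 0, 0, -9, 0, 0, 0]
    - [3, 0, 0, -12, 0, 0, 0]
    - [3, 0, 0, -15, 0, 0, 0]
    - [3, 0, 0, -19, 0, 0, 0]
    - [3, 0, 0, -20, 0, 0, 0]
    - [3, 0, 0, -20, 0, 0, 0]

```text
clock: 5.25
position: [0.3766, -0.3348, 0.203]
tool_rot: [3.141, 0.003, 2.651]
force: [0.8, -0.3, -3.2]
grip_width: 0.0384
finger_force: 51.9
```

```bash
python3 - <<'E'
from h import *
from workcell import bot
c=box([[0,129,0]])[0];print(c)
rel([(.376,-.334,.45,152),(.46,-.2,.46,155),(.51,0,.46,160),(c[0],c[1],.45,168.4),(c[0],c[1],.2,168.4)])
f=bot.grab_frame('wrist');cv2.imwrite('pics/w2.png',f['frame'])
E
```

```text
[0.55693905 0.13186521 0.        ]
at [ 0.3766 -0.3348  0.203 ] [180.    0.2 151.9] q [ 0.21  0.41  0.53  1.97 -0.28  0.83  1.97] t 5.25 F [ 0.8 -0.3 -3.2] w 0.03841884770607004 51.895660758018494
(0.376, -0.334, 0.45, 152) [ 1.00e-02  5.00e-02 -2.47e+01] [ 0.   0.2 -0.1]
(0.46, -0.2, 0.46, 155) [ -1.09  15.83 -25.69] [ 0.   0.2 -3.1]
(0.51, 0, 0.46, 160) [  3.93  35.82 -25.69] [ 0.   0.2 -8.1]
(np.float64(0.5569390518278294), np.float64(0.1318652071983154), 0.45, 168.4) [  6.    49.67 -24.7 ] [ -0.    0.2 -16.5]
(np.float64(0.5569390518278294), np.float64(0.1318652071983154), 0.2, 168.4) [ 6.09 49.65  0.3 ] [ -0.    0.2 -16.5]
```

View pics/w2.png

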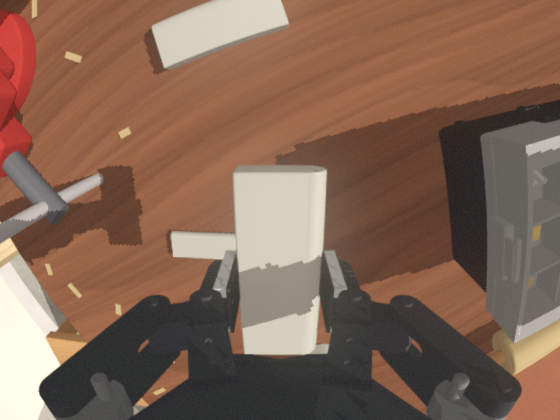

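The stone is held level and centred: it covers (235–327, 165–355) between the pads.

Call:
servo_tool:
  plan:
    - [3, 0, 0, -5, 0, 0, 0]
    - [3, 0, 0.5, -10, 0, 0, 0]
    - [3, 0, 2, -14, 0, 0, 0]
    - [3, 0, 5, -17, 0, 0, -1]
    - [3, 0, 8.5, -20, 0, 0, -2]
    - [3, 0, 12.5, -22, 0, 0, -3]
    - [3, 0, 16.5, -23, 0, 0, -4]
    - [3, 1, 21, -23, 0, 0, -5]
    - [3, 2, 25.5, -23, 0, 0, -6]
    - [3, 3, 30, -23, 0, 0, -7]

```text
clock: 6.3
position: [0.491, -0.0538, 0.4298]
tool_rot: [-3.141, -0.002, 2.774]
force: [1.4, 0.6, -2.5]
grip_width: 0.0385
finger_force: 51.9
```

Call:
servo_tool:
  plan:
    - [3, 0.3, 4, 0, 0, 0, -1]
    - [3, 0.6, 8, 0, 0, 0, -3]
    - [3, 1, 12, 0, 0, 0, -5]
    - [3, 1.4, 15.5, 0, 0, 0, -7]
    - [3, 1.8, 19, 0, 0, 0, -9]
    - [3, 1.8, 19, 0, 0, 0, -9.5]
    - [3, 1.8, 19, 0, 0, 0, -9.5]
    - [3, 1.8, 19, 0, 0, 0, -9.5]

```text
clock: 7.1
position: [0.5426, 0.127, 0.4304]
tool_rot: [-3.141, -0.001, 2.937]
force: [-0.5, -0.3, -0.9]
grip_width: 0.0382
finger_force: 51.8
```

```bash
python3 - <<'E'
from h import *
from workcell import bot
c=box([[0,129,0]])[0]
rel([(c[0],c[1],.43,168.4),(c[0],c[1],.2,168.4)])
s=bot.observe();f=bot.grab_frame('wrist');f['s']=s;pickle.dump(f,open('w3.pkl','wb'));cv2.imwrite('pics/w3.png',f['frame'])
E
```

```text
at [0.5426 0.127  0.4304] [-1.799e+02 -1.000e-01  1.683e+02] q [-0.54  0.27  0.28  1.49 -0.07  1.39  1.1 ] t 7.1 F [-0.5 -0.3 -0.9] w 0.03821119135077116 51.75549566745758
(np.float64(0.5569390518278294), np.float64(0.1318652071983154), 0.43, 168.4) [-1.31  0.77  0.03] [-0.1 -0.1 -0.1]
(np.float64(0.5569390518278294), np.float64(0.1318652071983154), 0.2, 168.4) [-1.34  0.79 23.03] [-0.1 -0.1 -0.1]
```

View pics/w3.png

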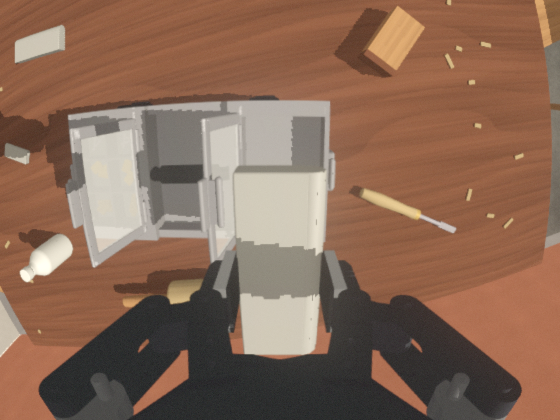

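The wrist view shows the box from (70,115) to (330,101), with the undivided bay on the right and its inner corner near (327,115). The plain lid is upright at u≈204–243. I'll check the corners.

```bash
python3 - <<'E'
from h import *
f=load('w3')
for p in [(330,101),(70,115),(329,150),(326,115),(293,115)]:
    X=wz(f,*p,.165);d=X[:2]-C;c,s=np.cos(YW),np.sin(YW)
    print(p,X.round(4),'box',((c*d[0]+s*d[1])*1e3).round(1),((-s*d[0]+c*d[1])*1e3).round(1))
E
```

```text
(330, 101) [0.4768 0.2046 0.165 ] box -93.1 184.1
(70, 115) [ 0.4038 -0.1517  0.165 ] box -92.9 -179.6
(329, 150) [0.538  0.1921 0.165 ] box -30.7 184.2
(326, 115) [0.4934 0.1963 0.165 ] box -75.2 179.3
(293, 115) [0.4857 0.1557 0.165 ] box -74.6 138.0
```

Call:
servo_tool:
  plan:
    - [3, -1.3, 0.8, 3, 0, 0, 0]
    - [3, -1.3, 0.8, 7, 0, 0, 0]
    - [3, -1.3, 0.8, 11, 0, 0, 0]
    - [3, -1.3, 0.8, 15, 0, 0, 0]
    - [3, -1.3, 0.8, 19, 0, 0, 0]
    - [3, -1.3, 0.8, 23, 0, 0, 0]
    - [3, -1.3, 0.8, 26, 0, 0, 0]
    - [3, -1.3, 0.8, 28, 0, 0, 0]
    - [3, -1.3, 0.8, 29, 0, 0, 0]
    - [3, -1.3, 0.8, 29, 0, 0, 0]

```text
clock: 8.15
position: [0.5566, 0.1323, 0.1406]
tool_rot: [-3.141, -0.001, 2.938]
force: [0.1, -1.0, -1.6]
grip_width: 0.0379
finger_force: 51.8
```

```bash
python3 - <<'E'
from h import *
c=box([[0,129,0]])[0]
rel([(c[0],c[1],.127,168.4)])
E
```

```text
at [0.5566 0.1323 0.1406] [-1.799e+02 -1.000e-01  1.683e+02] q [-0.49  0.56  0.21  1.83 -0.16  0.77  1.18] t 8.15 F [ 0.1 -1.  -1.6] w 0.03788560346161006 51.83711528778076
(np.float64(0.5569390518278294), np.float64(0.1318652071983154), 0.127, 168.4) [-0.04 -0.04  1.36] [-0.1 -0.1 -0.1]
```

Call:
servo_tool:
  plan:
    - [3, 0, 0, 0.5, 0, 0, 0]
    - [3, 0, 0, 0.9, 0, 0, 0]
    - [3, 0, 0, 1.2, 0, 0, 0]
    - [3, 0, 0, 1.3, 0, 0, 0]
    - [3, 0, 0, 1.4, 0, 0, 0]
    - [3, 0, 0, 1.4, 0, 0, 0]

```text
clock: 8.75
position: [0.5571, 0.133, 0.1273]
tool_rot: [3.142, 0.0, 2.939]
force: [0.0, -0.3, -2.1]
grip_width: 0.0379
finger_force: 51.9
```

Call:
servo_tool:
  plan:
    - [3, 0, 0, 0.1, 0, 0, 0]
    - [3, 0, 0, 0.15, 0, 0, 0]
    - [3, 0, 0, 0.2, 0, 0, 0]
    - [3, 0, 0, 0.2, 0, 0, 0]

```text
clock: 9.15
position: [0.5571, 0.1331, 0.126]
tool_rot: [3.141, 0.0, 2.938]
force: [-4.4, -1.6, 11.7]
grip_width: 0.0382
finger_force: 53.7
```

Contact on the bay floor. Releasing.

Call:
servo_tool:
  plan:
    - [4.2, 0, 0, 0, 0, 0, 0]
    - [5, 0, 0, 0, 0, 0, 0]
    - [5.8, 0, 0, 0, 0, 0, 0]
    - [5.8, 0, 0, 0, 0, 0, 0]
    - [5.8, 0, 0, -1, 0, 0, 0]
    - [5.8, 0, 0, -3, 0, 0, 0]
    - [5.8, 0, 0, -6, 0, 0, 0]
    - [5.8, 0, 0, -10, 0, 0, 0]
    - [5.8, 0, 0, -14.5, 0, 0, 0]
    - [5.8, 0, 0, -19, 0, 0, 0]

```text
clock: 10.15
position: [0.5566, 0.1325, 0.3179]
tool_rot: [-3.141, 0.0, 2.938]
force: [1.0, 0.4, 0.9]
grip_width: 0.0578
finger_force: 0.0
```

Call:
servo_tool:
  plan:
    - [0, 0, 0, -4, 0, 0, 0]
    - [0, 0, 0, -6, 0, 0, 0]
    - [0, 0, 0, -6, 0, 0, 0]
    - [0, 0, 0, -6, 0, 0, 0]

```text
clock: 10.55
position: [0.5568, 0.1328, 0.3755]
tool_rot: [3.141, 0.0, 2.938]
force: [0.1, 0.1, -0.5]
grip_width: 0.0008
finger_force: 0.0
```

```bash
python3 - <<'E'
from h import *
from workcell import bot
b=lambda y,z:tuple(box([[0,y,z]])[0])+(168.4,)
rel([b(10,380),b(10,245),b(30,245)])
s=bot.observe();f=bot.grab_frame('wrist');f['s']=s;pickle.dump(f,open('w4.pkl','wb'));cv2.imwrite('pics/w4.png',f['frame'])
E
```

```text
at [0.5568 0.1328 0.3755] [180.    0.  168.4] q [-0.54  0.33  0.27  1.55 -0.09  1.28  1.12] t 10.55 F [ 0.1  0.1 -0.5] w 0.000792193813966359 0.0
(np.float64(0.5330107792114597), np.float64(0.01529575249599344), np.float64(0.38), 168.4) [ -0.04 -11.99  -0.45] [ 0.  0. -0.]
(np.float64(0.5330107792114597), np.float64(0.01529575249599344), np.float64(0.245), 168.4) [ -0.04 -11.99  13.05] [ 0.  0. -0.]
(np.float64(0.537032337634379), np.float64(0.03488725748798032), np.float64(0.245), 168.4) [-0.03 -9.99 13.05] [ 0.  0. -0.]
```

View pics/w4.png

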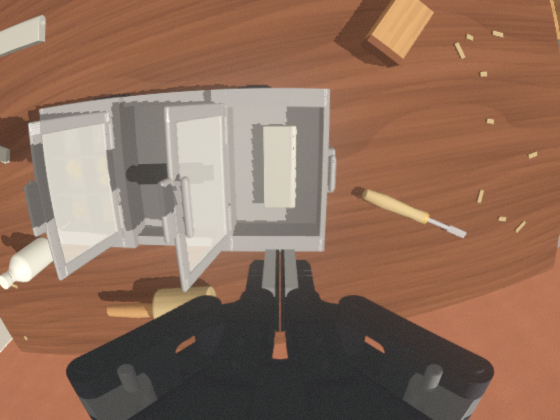

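The stone lies flat in the bay at (264–297, 126–208). The plain lid's outer corners are at (167,112) and (185,288). The divided lid's are at (31,125) and (66,275). I'll work out the lid angles from these.

```bash
python3 - <<'E'
from h import *
f=load('w4');c,s=np.cos(YW),np.sin(YW)
B=lambda X:np.array([c*(X[0]-C[0])+s*(X[1]-C[1]),-s*(X[0]-C[0])+c*(X[1]-C[1]),X[2]])*1e3
for p,x,sg in[((167,112),-80,1),((185,288),80,1),((31,125),-80,-1),((66,275),80,-1)]:
    a,b=B(wz(f,*p,.2)),B(wz(f,*p,.3));q=a+(b-a)*(x-a[0])/(b[0]-a[0])
    dy,dz=sg*q[1]-70,q[2]-167.5;print(p,q.round(1),'r',np.hypot(dy,dz).round(1),'ang',np.arctan2(dz,dy).round(2))
E
```

```text
(167, 112) [-80.  142.9 553.9] r 393.2 ang 1.38
(185, 288) [ 80.   44.6 276.7] r 112.1 ang 1.8
(31, 125) [-80.  183.6 574.8] r 479.8 ang 2.13
(66, 275) [ 80.  -93.1 271.6] r 106.7 ang 1.35
```

Call:
servo_tool:
  plan:
    - [0, 0, -3, 0, 0, 0, 0]
    - [0, 0, -6, 0, 0, 0, 0]
    - [0, 0, -9, 0, 0, 0, 0]
    - [0, 0, -12.5, 0, 0, 0, 0]
    - [0, 0, -12.5, 0, 0, 0, 0]
    - [0, 0, -12.5, 4, 0, 0, 0]
    - [0, 0, -12.5, 8, 0, 0, 0]
    - [0, 0, -12.5, 12, 0, 0, 0]
    - [0, 0, -12.5, 12, 0, 0, 0]

```text
clock: 11.5
position: [0.5292, 0.0108, 0.2508]
tool_rot: [-3.138, -0.008, 2.939]
force: [0.1, -0.5, 0.7]
grip_width: 0.0001
finger_force: 0.0
```

```bash
python3 - <<'E'
from h import *
b=lambda y,z:tuple(box([[0,y,z]])[0])+(168.4,)
rel([b(0,255),b(68.8,256.6),b(144.6,183.4)])
E
```

```text
at [0.5292 0.0108 0.2508] [-179.8   -0.4  168.4] q [-0.36  0.36  0.3   1.83 -0.13  0.97  1.36] t 11.5 F [ 0.1 -0.5  0.7] w 0.00010650565477680496 0.0
(np.float64(0.531), np.float64(0.0055), np.float64(0.255), 168.4) [-0.28 -0.49 -0.42] [-0.2 -0.4 -0. ]
(np.float64(0.5448341609748424), np.float64(0.07289477717243488), np.float64(0.25660000000000005), 168.4) [-0.28  6.39 -0.6 ] [-0.2 -0.4 -0. ]
(np.float64(0.5600758673977065), np.float64(0.14714658109206516), np.float64(0.1834), 168.4) [-0.34 14.    6.69] [-0.2 -0.4 -0. ]
```

Call:
servo_tool:
  plan:
    - [0, 0, 1, 0, 0, 0, 0]
    - [0, 0, 2, 0, 0, 0, 0]
    - [0, 0, 3, 0, 0, 0, 0]
    - [0, 0, 4, 0, 0, 0, 0]
    - [0, 0, 5, 0, 0, 0, 0]
    - [0, 0, 6, 0, 0, 0, 0]
    - [0, 0, 6.4, 0, 0, 0, 0]
    - [0, 0, 6.4, 0, 0, 0, 0]

```text
clock: 12.3
position: [0.5454, 0.0747, 0.2567]
tool_rot: [3.14, 0.002, 2.94]
force: [-0.3, 0.2, 1.2]
grip_width: 0.0001
finger_force: 0.4
```

```bash
python3 - <<'E'
from h import *
th=np.array([1.2,1.0,.8,.6,.4,.25,.15])
b=lambda y,z:tuple(box([[0,y,z]])[0])+(168.4,)
rel([b(70+90*np.cos(t)-2.5*np.sin(t)-14,167.5+90*np.sin(t)+2.5*np.cos(t)) for t in th])
E
```

```text
at [0.5454 0.0747 0.2567] [1.799e+02 1.000e-01 1.685e+02] q [-0.45  0.39  0.28  1.78 -0.13  0.99  1.25] t 12.3 F [-0.3  0.2  1.2] w 8.585117198369794e-05 0.42519292710494483
(np.float64(0.5483494253379074), np.float64(0.09001980982759862), np.float64(0.252289412123242), 168.4) [0.02 1.56 0.44] [0.1 0.1 0.1]
(np.float64(0.5516152182942398), np.float64(0.10592951255431833), np.float64(0.24458314439738105), 168.4) [0.02 3.18 1.21] [0.1 0.1 0.1]
(np.float64(0.554508062714233), np.float64(0.12002235168164285), np.float64(0.23380381495432495), 168.4) [0.02 4.62 2.29] [0.1 0.1 0.1]
(np.float64(0.5569126300197604), np.float64(0.13173649018609135), np.float64(0.22038116164282737), 168.4) [0.02 5.81 3.64] [0.1 0.1 0.1]
(np.float64(0.5587330577004015), np.float64(0.14060492233159302), np.float64(0.20485030329278575), 168.4) [0.02 6.72 5.19] [0.1 0.1 0.1]
(np.float64(0.5596704154973556), np.float64(0.1451713734500566), np.float64(0.1921886373871837), 168.4) [0.03 7.18 6.46] [0.1 0.1 0.1]
(np.float64(0.5600790447672868), np.float64(0.14716206002969257), np.float64(0.18342135961746406), 168.4) [0.03 7.38 7.33] [0.1 0.1 0.1]
```

Call:
servo_tool:
  plan:
    - [0, 0, 0.8, 0.2, 0, 0, 0]
    - [0, 0, 1.6, 0.4, 0, 0, 0]
    - [0, 0, 2.4, 0.8, 0, 0, 0]
    - [0, 0, 3.2, 1.2, 0, 0, 0]
    - [0, 0, 3.9, 1.7, 0, 0, 0]
    - [0, 0, 4.6, 2.3, 0, 0, 0]
    - [0, 0, 5.2, 2.9, 0, 0, 0]
    - [0, 0, 5.8, 3.6, 0, 0, 0]
    - [0, 0, 6.3, 4.4, 0, 0, 0]
    - [0, 0, 6.7, 5.2, 0, 0, 0]

```text
clock: 13.3
position: [0.5583, 0.1393, 0.2025]
tool_rot: [-3.141, -0.0, 2.939]
force: [0.1, 0.4, 0.7]
grip_width: -0.0003
finger_force: 0.2
```

Call:
servo_tool:
  plan:
    - [0, 0, 0.3, 0.6, 0, 0, 0]
    - [0, 0, 0.5, 1.2, 0, 0, 0]
    - [0, 0, 0.6, 1.7, 0, 0, 0]
    - [0, 0, 0.7, 2, 0, 0, 0]
    - [0, 0, 0.7, 2, 0, 0, 0]

```text
clock: 13.8
position: [0.5595, 0.1457, 0.1829]
tool_rot: [-3.141, -0.0, 2.939]
force: [-0.9, -0.2, -0.1]
grip_width: -0.0001
finger_force: 0.0
```

```bash
python3 - <<'E'
from h import *
b=lambda y,z:tuple(box([[0,y,z]])[0])+(168.4,)
rel([b(174,200),b(174,170)])
E
```

```text
at [0.5595 0.1457 0.1829] [-180.    -0.   168.4] q [-0.53  0.52  0.24  1.78 -0.16  0.86  1.15] t 13.8 F [-0.9 -0.2 -0.1] w -9.303226473735519e-05 0.0
(np.float64(0.5659875582793978), np.float64(0.17594609343028586), np.float64(0.2), 168.4) [-0.02  3.09 -1.71] [-0. -0. -0.]
(np.float64(0.5659875582793978), np.float64(0.17594609343028586), np.float64(0.17), 168.4) [-0.02  3.09  1.29] [-0. -0. -0.]
```

Call:
servo_tool:
  plan:
    - [0, 0, 0, -1.2, 0, 0, 0]
    - [0, 0, 0.5, -1.7, 0, 0, 0]
    - [0, 0, 2, -1.7, 0, 0, 0]
    - [0, 0, 3.1, -1.7, 0, 0, 0]
    - [0, 0, 3.1, -1, 0, 0, 0]
    - [0, 0, 3.1, -0.4, 0, 0, 0]
    - [0, 0, 3.1, 0, 0, 0, 0]
    - [0, 0, 3.1, 0.3, 0, 0, 0]
    - [0, 0, 3.1, 0.3, 0, 0, 0]

```text
clock: 14.7
position: [0.5657, 0.1756, 0.1799]
tool_rot: [-3.141, -0.0, 2.938]
force: [-0.9, 0.7, -0.8]
grip_width: -0.0001
finger_force: 0.0
```

Call:
servo_tool:
  plan:
    - [0, 0, 0, 0.2, 0, 0, 0]
    - [0, 0, 0, 0.4, 0, 0, 0]
    - [0, 0, 0, 0.4, 0, 0, 0]

```text
clock: 15.0
position: [0.5661, 0.1759, 0.1768]
tool_rot: [3.141, 0.001, 2.938]
force: [-2.2, 0.2, 7.7]
grip_width: -0.0
finger_force: 3.3
```

Contact at z≈0.177 (lid at about 0.07–0.1 rad). Pressing on.

Call:
servo_tool:
  plan:
    - [0, 0, 0, 0.1, 0, 0, 0]
    - [0, 0, 0, 0.2, 0, 0, 0]
    - [0, 0, 0, 0.3, 0, 0, 0]
    - [0, 0, 0, 0.4, 0, 0, 0]
    - [0, 0, 0, 0.4, 0, 0, 0]

```text
clock: 15.5
position: [0.5659, 0.1761, 0.1722]
tool_rot: [3.142, 0.0, 2.938]
force: [0.1, 0.4, 2.4]
grip_width: -0.0
finger_force: 0.4
```

Call:
servo_tool:
  plan:
    - [0, 0, 0, 0.1, 0, 0, 0]
    - [0, 0, 0, 0.2, 0, 0, 0]
    - [0, 0, 0, 0.3, 0, 0, 0]
    - [0, 0, 0, 0.3, 0, 0, 0]

```text
clock: 15.9
position: [0.566, 0.176, 0.1699]
tool_rot: [3.141, 0.0, 2.938]
force: [-3.8, -1.3, 12.3]
grip_width: -0.0
finger_force: 6.1
```

Call:
servo_tool:
  plan:
    - [0, 0, 0, 0.1, 0, 0, 0]
    - [0, 0, 0, 0.2, 0, 0, 0]
    - [0, 0, 0, 0.2, 0, 0, 0]

```text
clock: 16.2
position: [0.5663, 0.176, 0.1694]
tool_rot: [3.14, 0.001, 2.938]
force: [-12.3, -3.8, 38.2]
grip_width: 0.0003
finger_force: 18.9
```

Firm stop at z = 0.1694, so the plain lid is shut. On to the divided lid.

Call:
servo_tool:
  plan:
    - [0, 0, 0, -3, 0, 0, 0]
    - [0, 0, 0, -7, 0, 0, 0]
    - [0, 0, -3, -9, 0, 0, 0]
    - [0, 0, -6, -9, 0, 0, 0]
    - [0, 0, -9, -9, 0, 0, 0]
    - [0, 0, -12, -9, 0, 0, 0]
    - [0, 0, -15, -9, 0, 0, 0]
    - [0, 0, -18, -9, 0, 0, 0]
    - [0, 0, -18, -9, 0, 0, 0]
    - [0, 0, -18, -9, 0, 0, 0]

```text
clock: 17.2
position: [0.5296, -0.0006, 0.2573]
tool_rot: [3.141, 0.0, 2.937]
force: [-0.7, 0.7, -0.0]
grip_width: 0.0003
finger_force: 0.0
```

```bash
python3 - <<'E'
from h import *
th=np.array([1.4,1.2,1.0,.8,.6,.4,.25,.15])
b=lambda y,z:tuple(box([[0,-y,z]])[0])+(168.4,)
rel([b(70+90*np.cos(t)-2.5*np.sin(t)-14,167.5+90*np.sin(t)+2.5*np.cos(t)) for t in th]+[b(174,200)])
E
```

```text
at [ 0.5296 -0.0006  0.2573] [180.    0.  168.3] q [-0.35  0.35  0.31  1.83 -0.13  0.97  1.38] t 17.2 F [-0.7  0.7 -0. ] w 0.00027405842681641 0.0
(np.float64(0.5171591192954009), np.float64(-0.06192751314322783), np.float64(0.256615393556212), 168.4) [-0.03 -6.26  0.07] [ 0.   0.  -0.1]
(np.float64(0.5136505746620926), np.float64(-0.07901980982759861), np.float64(0.252289412123242), 168.4) [-0.03 -8.    0.5 ] [ 0.   0.  -0.1]
(np.float64(0.5103847817057603), np.float64(-0.09492951255431832), np.float64(0.24458314439738105), 168.4) [-0.03 -9.63  1.27] [ 0.   0.  -0.1]
(np.float64(0.507491937285767), np.float64(-0.10902235168164284), np.float64(0.23380381495432495), 168.4) [ -0.04 -11.07   2.35] [ 0.   0.  -0.1]
(np.float64(0.5050873699802396), np.float64(-0.12073649018609134), np.float64(0.22038116164282737), 168.4) [ -0.04 -12.26   3.69] [ 0.   0.  -0.1]
(np.float64(0.5032669422995986), np.float64(-0.12960492233159301), np.float64(0.20485030329278575), 168.4) [ -0.04 -13.17   5.25] [ 0.   0.  -0.1]
(np.float64(0.5023295845026444), np.float64(-0.13417137345005659), np.float64(0.1921886373871837), 168.4) [ -0.04 -13.64   6.51] [ 0.   0.  -0.1]
(np.float64(0.5019209552327133), np.float64(-0.13616206002969256), np.float64(0.18342135961746406), 168.4) [ -0.04 -13.84   7.39] [ 0.   0.  -0.1]
(np.float64(0.49601244172060216), np.float64(-0.16494609343028585), np.float64(0.2), 168.4) [ -0.05 -16.78   5.73] [ 0.   0.  -0.1]
```

Call:
servo_tool:
  plan:
    - [0, 0, -1.5, 0, 0, 0, 0]
    - [0, 0, -3, 0, 0, 0, 0]
    - [0, 0, -4.5, 0, 0, 0, 0]
    - [0, 0, -5.5, 0, 0, 0, 0]
    - [0, 0, -6.3, 0.1, 0, 0, 0]
    - [0, 0, -7.2, 0.3, 0, 0, 0]
    - [0, 0, -8, 0.5, 0, 0, 0]
    - [0, 0, -8.8, 0.9, 0, 0, 0]
    - [0, 0, -9.6, 1.3, 0, 0, 0]
    - [0, 0, -9.6, 1.3, 0, 0, 0]

```text
clock: 18.2
position: [0.5097, -0.0953, 0.2436]
tool_rot: [-3.141, -0.001, 2.937]
force: [0.0, -0.1, -0.2]
grip_width: -0.0001
finger_force: 0.0
```

Call:
servo_tool:
  plan:
    - [0, 0, -0.8, 0.5, 0, 0, 0]
    - [0, 0, -1.5, 1.1, 0, 0, 0]
    - [0, 0, -2.1, 1.7, 0, 0, 0]
    - [0, 0, -2.7, 2.4, 0, 0, 0]
    - [0, 0, -3.2, 3.2, 0, 0, 0]
    - [0, 0, -3.6, 4, 0, 0, 0]
    - [0, 0, -3.9, 4.7, 0, 0, 0]
    - [0, 0, -4.1, 5.4, 0, 0, 0]
    - [0, 0, -4.3, 6.1, 0, 0, 0]
    - [0, 0, -4.3, 6.1, 0, 0, 0]

```text
clock: 19.2
position: [0.5012, -0.1364, 0.1824]
tool_rot: [-3.141, -0.001, 2.938]
force: [-0.0, 0.4, 0.6]
grip_width: -0.0003
finger_force: 0.0
```

Call:
servo_tool:
  plan:
    - [0, 0, 0, -1.2, 0, 0, 0]
    - [0, 0, -0.5, -1.7, 0, 0, 0]
    - [0, 0, -2, -1.7, 0, 0, 0]
    - [0, 0, -3, -1.7, 0, 0, 0]
    - [0, 0, -3, -1, 0, 0, 0]
    - [0, 0, -3, -0.4, 0, 0, 0]
    - [0, 0, -3, 0, 0, 0, 0]
    - [0, 0, -3, 0.3, 0, 0, 0]
    - [0, 0, -3, 0.5, 0, 0, 0]
    - [0, 0, -3, 0.6, 0, 0, 0]

```text
clock: 20.2
position: [0.4957, -0.1655, 0.1778]
tool_rot: [3.141, 0.0, 2.939]
force: [-5.6, 2.5, 17.0]
grip_width: 0.0003
finger_force: 9.0
```

Call:
servo_tool:
  plan:
    - [0, 0, 0, 0.1, 0, 0, 0]
    - [0, 0, 0, 0.2, 0, 0, 0]
    - [0, 0, 0, 0.3, 0, 0, 0]
    - [0, 0, 0, 0.3, 0, 0, 0]

```text
clock: 20.6
position: [0.4955, -0.1656, 0.1742]
tool_rot: [-3.142, -0.0, 2.939]
force: [-0.4, -1.0, 1.4]
grip_width: 0.0
finger_force: 1.2
```

Call:
servo_tool:
  plan:
    - [0, 0, 0, 0.2, 0, 0, 0]
    - [0, 0, 0, 0.4, 0, 0, 0]
    - [0, 0, 0, 0.5, 0, 0, 0]
    - [0, 0, 0, 0.5, 0, 0, 0]

```text
clock: 21.0
position: [0.4958, -0.1656, 0.1698]
tool_rot: [3.141, 0.001, 2.939]
force: [-5.0, 1.2, 16.2]
grip_width: 0.0
finger_force: 8.2
```

Call:
servo_tool:
  plan:
    - [0, 0, 0, 0.1, 0, 0, 0]
    - [0, 0, 0, 0.1, 0, 0, 0]

```text
clock: 21.2
position: [0.496, -0.1657, 0.1695]
tool_rot: [3.141, 0.001, 2.938]
force: [-9.1, 3.4, 32.4]
grip_width: 0.0001
finger_force: 16.1
```

Both lids reach the same firm stop. I'll retreat upward over the box's middle and take a final look.

Call:
servo_tool:
  plan:
    - [0, 0, 0, -3, 0, 0, 0]
    - [0, 0, 0, -7, 0, 0, 0]
    - [0, 0, 2, -12, 0, 0, 0]
    - [0, 0, 5, -16, 0, 0, 0]
    - [0, 0, 9, -20, 0, 0, 0]
    - [0, 0, 13, -24, 0, 0, 0]
    - [0, 0, 15, -27, 0, 0, 0]
    - [0, 0, 15, -27, 0, 0, 0]
    - [0, 0, 15, -27, 0, 0, 0]

```text
clock: 22.1
position: [0.5261, -0.0181, 0.4384]
tool_rot: [3.141, 0.001, 2.94]
force: [-0.8, -1.2, 0.3]
grip_width: -0.0001
finger_force: 0.0
```

```bash
python3 - <<'E'
from h import *
from workcell import bot
rel([])
w=bot.grab_frame('wrist')['frame'];g=bot.grab_frame('scene')['frame']
a=cv2.resize(g[140:280,215:395],(514,400),interpolation=cv2.INTER_CUBIC)
b=cv2.resize(w[:300],(280*2-274,153))
im=np.zeros((560,560,3),np.uint8);im[:260,:]=w[40:300];im[260:,:386]=cv2.resize(a,(386,300))
cv2.imwrite('pics/fin.png',im)
E
```

```text
at [ 0.5261 -0.0181  0.4384] [180.    0.  168.5] q [-0.34  0.21  0.32  1.55 -0.07  1.39  1.36] t 22.1 F [-0.8 -1.2  0.3] w -0.00012096712754304876 0.0
```

View pics/fin.png

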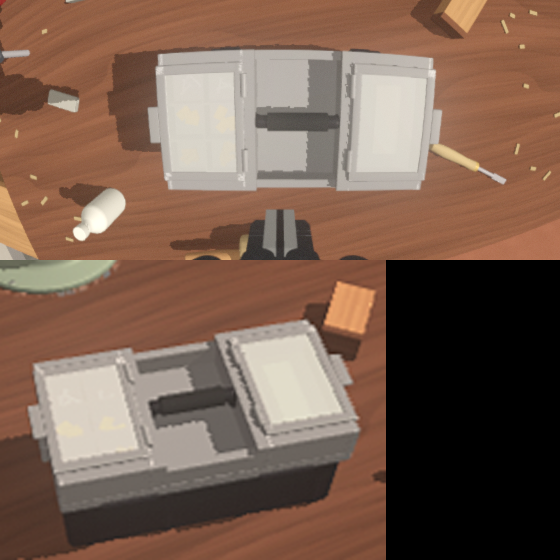

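In the last picture both lids look down flush, with the divided lid at left (160–245, 55–190) and the plain lid at right (340–435, 55–190). The catch can't be seen, so I'll probe the plain lid's height with a light touch.

```bash
python3 - <<'E'
from h import *
b=lambda y,z:tuple(box([[0,y,z]])[0])+(168.4,)
rel([b(174,250),b(174,180),b(174,172.5)])
E
```

```text
at [ 0.5254 -0.0195  0.4372] [-1.800e+02 -1.000e-01  1.683e+02] q [-0.33  0.21  0.32  1.55 -0.07  1.39  1.36] t 22.2 F [0.1 0.1 0.4] w -0.00018539707273896152 0.0
(np.float64(0.5659875582793978), np.float64(0.17594609343028586), np.float64(0.25), 168.4) [-0.05 19.97 18.71] [-0.  -0.1 -0.1]
(np.float64(0.5659875582793978), np.float64(0.17594609343028586), np.float64(0.18), 168.4) [-0.06 19.98 25.71] [-0.  -0.1 -0.1]
(np.float64(0.5659875582793978), np.float64(0.17594609343028586), np.float64(0.1725), 168.4) [-0.06 19.98 26.46] [-0.  -0.1 -0.1]
```

Call:
servo_tool:
  plan:
    - [0, 0, 4, 3, 0, 0, 0]
    - [0, 0, 8, 6, 0, 0, 0]
    - [0, 0, 12, 9, 0, 0, 0]
    - [0, 0, 16, 12, 0, 0, 0]
    - [0, 0, 20, 16, 0, 0, 0]
    - [0, 0, 20, 20, 0, 0, 0]
    - [0, 0, 20, 23.5, 0, 0, 0]
    - [0, 0, 20, 25.5, 0, 0, 0]
    - [0, 0, 20, 26.3, 0, 0, 0]
    - [0, 0, 20, 26.3, 0, 0, 0]

```text
clock: 23.2
position: [0.5657, 0.176, 0.1742]
tool_rot: [-3.14, -0.002, 2.937]
force: [0.1, 0.5, 1.2]
grip_width: 0.0002
finger_force: 0.0
```

Call:
servo_tool:
  plan:
    - [0, 0, 0, 0.1, 0, 0, 0]
    - [0, 0, 0, 0.2, 0, 0, 0]
    - [0, 0, 0, 0.2, 0, 0, 0]

```text
clock: 23.5
position: [0.5664, 0.1771, 0.1741]
tool_rot: [3.141, 0.001, 2.939]
force: [0.7, -0.9, -1.2]
grip_width: 0.0003
finger_force: 0.0
```

There is no contact at z = 0.174, and an unlatched lid would sit at 0.175 or higher, so it is latched. Retreating and handing in.

Call:
servo_tool:
  plan:
    - [0, 0, 0, -3, 0, 0, 0]
    - [0, 0, 0, -7, 0, 0, 0]
    - [0, 0, 0, -11, 0, 0, 0]
    - [0, 0, 0, -15, 0, 0, 0]
    - [0, 0, 0, -18, 0, 0, 0]
    - [0, 0, 0, -18, 0, 0, 0]
    - [0, 0, 0, -18, 0, 0, 0]

```text
clock: 24.2
position: [0.5662, 0.1771, 0.354]
tool_rot: [3.141, 0.001, 2.939]
force: [0.1, -0.7, -0.7]
grip_width: -0.0001
finger_force: 0.0
```

```bash
python3 -c "
from workcell import bot
print(bot.job_done())"
```

```text
the job is handed in; nothing more can be done
None
```

The job is handed in at about 24 s: the middle-sized slipstone was set down flat in the undivided bay, both lids were then pressed to a firm stop at shut height (the plain lid re-checked by touch), and nothing else on the bench was handled.

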